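Complete the tablet-press tooling kit

TASK

Complete the tooling kit in the steel tray so that it holds one part of each type: pick the missing parts from the work mat and set each one down, upright and wholly on the pad of its own colour, the green feed shoe lengthwise along its pad; set the parts down, do not drop them. A die is already in the tray, so leave it there and leave the surplus die on the mat; the punch with red rings is withdrawn from use and stays where it stands too.

Things in the scene. Friction and masses are not known exactly. Their poses are not given: they have to be found in the camera images.
- die_1: Press die: solid steel cylinder, 44 mm diameter, 24 mm high, blue ring on top round a dark bore, blue band round its side. Origin: centre of its underside, z up. die_1 and die_2 are identical: at the start either one stands on the blue pad in the tray, the other is the surplus one on the work mat.
- die_2: Press die: solid steel cylinder, 44 mm diameter, 24 mm high, blue ring on top round a dark bore, blue band round its side. Origin: centre of its underside, z up. die_1 and die_2 are identical: at the start either one stands on the blue pad in the tray, the other is the surplus one on the work mat.
- punch_yellow: Press punch of steel with yellow rings and top, standing on its foot: foot 40 mm diameter, 10 mm high; shaft to grip 24 mm diameter from 10 to 50 mm height; tip 16 mm diameter up to 62 mm. About 0.25 kg. Origin: centre of its underside, z up. Starts upright on the work mat (top at z = 0.006), 80 mm or more from its neighbours.
- punch_red: Press punch of steel with red rings and top, standing on its foot: foot 40 mm diameter, 10 mm high; shaft to grip 24 mm diameter from 10 to 50 mm height; tip 16 mm diameter up to 62 mm. Red: withdrawn from use. Origin: centre of its underside, z up. Starts upright on the work mat (top at z = 0.006), 80 mm or more from its neighbours.
- feed_shoe: Feed shoe: green rectangular block, 56 mm long (x), 30 mm wide (y), 28 mm high, dark slot and two screw heads on top, about 0.14 kg. Origin: centre of its underside, z up. Starts upright on the work mat (top at z = 0.006), 80 mm or more from its neighbours.
- hopper: Small black hopper: open-topped round cup, foot 40 mm diameter, flaring to a rigid cylindrical rim, 52 mm diameter (wall 4 mm), that runs from 20 to 46 mm height; about 0.08 kg. Origin: centre of its underside, z up. Starts upright on the work mat (top at z = 0.006), 80 mm or more from its neighbours.
- pad_blue: Round blue pad, 68 mm diameter, place of the die; a die stands on it from the start. In the fixed steel tray, at its heading: tray 234 mm square, walls 4 mm thick, 18 mm high; pads at the corners of a 96 mm square about its centre, in changing order. Pad 3 mm thick; origin: centre of its underside (z = 0.003), top at z = 0.006.
- pad_yellow: Round yellow pad, 64 mm diameter, empty at the start. In the fixed steel tray, at its heading: tray 234 mm square, walls 4 mm thick, 18 mm high; pads at the corners of a 96 mm square about its centre, in changing order. Pad 3 mm thick; origin: centre of its underside (z = 0.003), top at z = 0.006.
- pad_green: Rectangular green pad, 76 mm (x) by 50 mm (y), empty at the start. In the fixed steel tray, at its heading: tray 234 mm square, walls 4 mm thick, 18 mm high; pads at the corners of a 96 mm square about its centre, in changing order. Pad 3 mm thick; origin: centre of its underside (z = 0.003), top at z = 0.006.
- pad_black: Round black pad, 64 mm diameter, empty at the start. In the fixed steel tray, at its heading: tray 234 mm square, walls 4 mm thick, 18 mm high; pads at the corners of a 96 mm square about its centre, in changing order. Pad 3 mm thick; origin: centre of its underside (z = 0.003), top at z = 0.006.

How it is judged:
At the end, for the whole second after the job is handed in: Yellow punch, feed shoe and hopper stand on the yellow, green and black pad: upright (0.1 rad), centres within 15 mm, released, at rest; feed shoe within 0.3 rad of its pad's length. Both dies and the red punch upright, within 15 mm of their start (horizontal distance between punch_yellow and pad_yellow below 0.015 m and z of punch_yellow in the frame of pad_yellow between -0.001 and 0.007 m and angle between each of punch_yellow, feed_shoe, hopper, die_1, die_2, punch_red's own z axis and vertical below 0.1 rad and linear speed of each of punch_yellow, feed_shoe, hopper below 0.02 m/s and contact force between each of punch_yellow, feed_shoe, hopper and the fingers below 0.1 N and horizontal distance between feed_shoe and pad_green below 0.015 m and z of feed_shoe in the frame of pad_green between -0.001 and 0.007 m and horizontal distance between hopper and pad_black below 0.015 m and z of hopper in the frame of pad_black between -0.001 and 0.007 m and angle between the x axis of feed_shoe and the x axis of pad_green, either way round below 0.3 rad and distance of each of die_1, die_2, punch_red from where it was at the start of the episode below 0.015 m); the robot touches nothing.
It fails at once if a part that should stay where it is (either die, the red punch) is shifted by more than 15 mm or tipped (distance of any of die_1, die_2, punch_red from where it was at the start of the episode above 0.015 m or angle between any of die_1, die_2, punch_red's own z axis and vertical above 0.2 rad).
It fails at once if a part is dropped (falls freely faster than 0.7 m/s, about 25 mm) ((linear speed of punch_yellow above 0.7 m/s and contact force between punch_yellow and the fingers below 0.05 N) or (linear speed of feed_shoe above 0.7 m/s and contact force between feed_shoe and the fingers below 0.05 N) or (linear speed of hopper above 0.7 m/s and contact force between hopper and the fingers below 0.05 N)).
It also fails if it takes over 96 s, if anything falls off the work surface, if the arm or the gripper's body presses on something with over 40 N, if the wrist force passes 120 N, or if a joint passes its speed limit or range.

ROBOT

A 6-joint arm with a two-finger parallel gripper is mounted at the origin on the work surface. World frame = base frame: x ahead of the robot, y to its left, z up, the work surface at z = 0. Lengths are in m, angles in rad, forces in N, time in s.
With the tool pointing down it reaches from about 0.275 to 0.85 m from the base axis. Payload 19 kg.
Tool frame: the origin (TCP) lies at the very end of the fingers, on their centre line; the grasp point (between the pads) lies 19 mm behind it (env.grasp_offset is the distance from the TCP to the grasp point, in m); z points along the fingers, y is the direction in which the jaws open and shut (so a half turn about z gives the same grasp; the last joint's range is limited). The gripper opens to 85 mm and grips with 20 to 120 N. Pads are 22 mm wide; open, the fingers measure 114 mm over their backs; the gripper's body (76 mm by 85 mm) begins 54 mm behind the grasp point. The pads swing forward as they close: fully open they stand 13 mm farther back than shut.
Start: joints at [-0.134, 0.15, 1.437, -0, 1.554, -0.134], TCP at [0.575, -0, 0.231] pointing down, gripper open.
Joint ranges: [-2.8, 2.8], [-0.68, 2.1], [0.12, 2.68], [-1.39, 4.53], [0.16, 2.79], [-2.81, 2.81]. Speed limits (rad/s): [1.89, 1.89, 2.22, 3.01, 3.01, 3.01].

INTERFACE

Orientations are given as a unit quaternion [x, y, z, w].
In Python, from station import env gives the robot as it stands. The module is installed in compiled form; this text tells all that it offers.
- The arm moves only by the tool arm_command, never from a script. Its argument "steps" is one flat list of numbers, 7 for each row, row after row: the shift along the tool's x, y, z in mm, then the turn, a rotation vector about the tool's x, y, z in rad, then the finger opening in mm, from 0 to 85.4. In form: [dx, dy, dz, wx, wy, wz, jaw, dx, dy, dz, wx, wy, wz, jaw, ...]. A call has 1 to 12 rows; each row shifts and turns the commanded pose from where the row before left it, along the tool's axes as they then stand; what a row does not reach is not made up. A row lasts 1/12 s, in which the tool goes at most 41.7 mm and 7.16 degrees, less where a joint would pass 70% of its speed; a pose out of reach is approached as far as the arm can. A call is refused whole if a number of a shift passes 41.7 or a number of a turn 0.125, either way. A call with a gripper value outside its range is refused whole. The fingers move at their own pace and stop on an object; "force" is the grip in N (left out, the last holds). Time passes only in rows, so rows that do not move let the fingers close. It gives the time, the measured TCP pose, the force and the opening at its end, in the units of the state.
- env.get_obs(): the state, without advancing time (a new reading comes with each control period).
- env.grab_frame(name): name is "scene" or "side" or "wrist"; returns the picture (480x640x3 uint8, red, green, blue); there is no depth.
- env.camera_params(name): a dict with "intrinsics" (3x3 intrinsics, pixels), "distortion" ([k1, k2, p1, p2, k3] as OpenCV has them; the pictures are not rectified), "world_from_camera" (4x4, takes a point from camera to world coordinates). Camera axes: x right, y down, z forward; pixel columns grow to the right and rows downward; lengths in m; the calibration is good to about 2 mm. A picture is of the moment at which its call begins: read the wrist's pose just before it. camera_params takes no time and is no camera call; for the wrist camera it gives the pose at the moment of the call.
- env.sign_off(): hands the job in, once; it reports no verdict.
Trained networks look in the newest picture that a camera, given by its name, has taken for a name from the list of things; names that differ only in an ending like _2 or _b are one class to them, and where a whole thing is asked for, a point or a joint stands for the part that bears it (a point fixed in the world has none). Each returns a list of dicts, best first, with "confidence" (0 to 1); they miss things now and then, are a little off and sometimes report something else, mostly with a low value. They report only what shows in the picture. A call takes as long as a camera call.
- env.trace(thing, camera): "region" (480x640 bool, what is visible of it) and "extent" ([left, top, width, height] in pixels, round what is visible of it).
The state is a dict: "clock": time; "joints": joint angles; "dq": joint speeds; "joint_efforts": joint torques, N m; "position": TCP position; "ee_rot": TCP orientation; "force": force on the tool from outside, world axes, zero at the start; "ft_torque": the same for the moment, N m; "finger_gap": finger opening in m.
Only numpy, scipy, OpenCV 4.12 (cv2) and the standard library are available. Lean on these libraries where they do the work, as an engineer would, in place of code of your own. Each camera call takes 0.05 s, during which the arm holds its last target. There are 200 camera calls.

## Working session

There is one attempt and no reset: what is moved stays moved. The work goes in short steps, Python scripts to look and compute and a tool call to move; the robot and the scene stay as the last step left them, time stands still between calls to the robot, and variables do not carry over. Pictures are saved under pics/ and viewed, about 12 in all and at most 16, crops included, and the job is handed in when it is done.

Besides the shell and the picture viewer there is one more tool, called as name(argument=value, ...) on one line, values as JSON. arm_command: Moves the arm, as the interface text tells. Its arguments: {"type":"object","properties":{"steps":{"type":"array"},"force":{"type":"number"}},"required":["steps"]}

```bash
mkdir -p pics; python3 - <<'E'
from station import env
import cv2,numpy as np
o=env.get_obs();print({k:np.round(v,3) for k,v in o.items()})
for n in ("scene","side","wrist"):
    p=env.camera_params(n);print(n,np.round(p["intrinsics"],1).tolist(),p["distortion"],np.round(p["world_from_camera"],3).tolist())
a=env.grab_frame("scene")
cv2.imwrite("pics/scene0.png",a[:,:,::-1])
a=env.grab_frame("wrist")
cv2.imwrite("pics/wrist0.png",a[:,:,::-1])
print(env.get_obs()["clock"], env.grasp_offset)
E
```

```text
{'clock': np.float64(0.0), 'joints': array([-0.134,  0.151,  1.438,  0.   ,  1.554, -0.134]), 'dq': array([ 0.001, -0.001,  0.001, -0.   ,  0.   , -0.002]), 'joint_efforts': array([ 0.0000e+00, -7.1306e+01, -5.7086e+01, -0.0000e+00,  9.0000e-03,
        0.0000e+00]), 'position': array([0.575, 0.   , 0.231]), 'ee_rot': array([ 0.707,  0.707, -0.   , -0.   ]), 'force': array([ 0.205, -1.405,  1.729]), 'ft_torque': array([-0.035,  0.027,  0.015]), 'finger_gap': np.float64(0.085)}
scene [[584.4, 0.0, 331.2], [0.0, 584.4, 239.3], [0.0, 0.0, 1.0]] [-0.15460594  0.          0.          0.          0.        ] [[-0.791, 0.51, -0.337, 0.943], [0.612, 0.652, -0.449, 0.558], [-0.009, -0.561, -0.828, 1.077], [0.0, 0.0, 0.0, 1.0]]
side [[481.1, 0.0, 322.1], [0.0, 481.1, 245.4], [0.0, 0.0, 1.0]] [-0.02148426  0.          0.          0.          0.        ] [[-0.998, -0.035, 0.05, 0.499], [-0.06, 0.738, -0.672, 0.518], [-0.014, -0.674, -0.739, 0.602], [0.0, 0.0, 0.0, 1.0]]
wrist [[409.1, 0.0, 317.4], [0.0, 409.1, 234.9], [0.0, 0.0, 1.0]] [-0.02963736  0.          0.          0.          0.        ] [[1.0, 0.002, -0.0, 0.576], [0.002, -0.953, -0.302, 0.078], [-0.001, 0.302, -0.953, 0.374], [0.0, 0.0, 0.0, 1.0]]
0.1 0.0187
```

View pics/scene0.png

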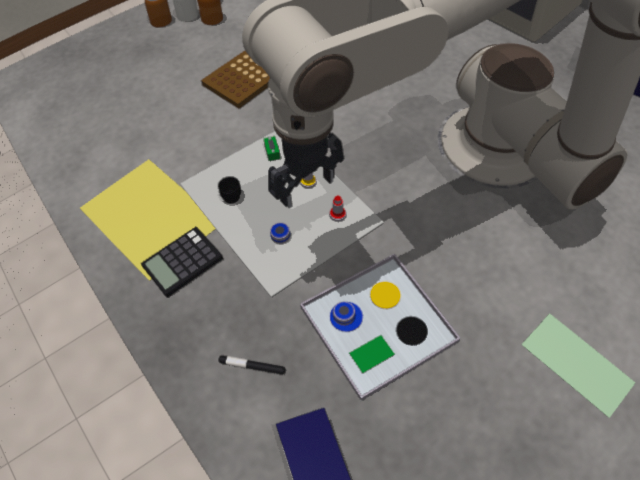

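View pics/wrist0.png

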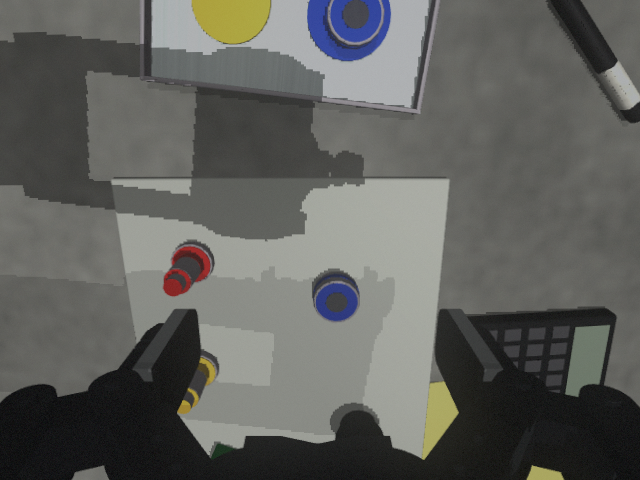

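```bash
cat > h.py <<'E'
from station import env
import cv2,numpy as np
from scipy.optimize import minimize
def proj(P,c):
    T=np.linalg.inv(c["world_from_camera"])
    r,_=cv2.Rodrigues(T[:3,:3])
    return cv2.projectPoints(np.asarray(P,float),r,T[:3,3],c["intrinsics"],c["distortion"])[0][:,0]
A=np.linspace(0,2*np.pi,40)
def ring(d,z): return np.c_[d/2*np.cos(A),d/2*np.sin(A),0*A+z]
def cyl(d,a,b): return np.r_[ring(d,a),ring(d,b)]
def box(l,w,a,b): return np.array([[x*l/2,y*w/2,z] for x in(-1,1) for y in(-1,1) for z in(a,b)])
M=lambda *s:[np.array(q)/1000 for q in s]
MODEL={"die_1":M(cyl(44,0,24)),
"punch_yellow":M(cyl(40,0,10),cyl(24,10,50),cyl(16,50,62)),
"feed_shoe":M(box(56,30,0,28)),
"hopper":M(np.r_[cyl(40,0,1),cyl(52,20,46)]),
"pad_blue":M(cyl(68,-3,0)),"pad_yellow":M(cyl(64,-3,0)),"pad_black":M(cyl(64,-3,0)),"pad_green":M(box(76,50,-3,0))}
MODEL["punch_red"]=MODEL["punch_yellow"]
def mask(name,x,y,yaw,c,z=.006):
    m=np.zeros((480*4,640*4),np.uint8);R=cv2.Rodrigues(np.array([0,0,yaw]))[0]
    for s in MODEL[name]:
        p=proj(s@R.T+[x,y,z],c)
        cv2.fillConvexPoly(m,cv2.convexHull(((p+.5)*4).astype(np.int32)),1)
    return cv2.resize(m*255,(640,480),interpolation=cv2.INTER_AREA)/255.
def ray(u,v,c,z):
    n=cv2.undistortPoints(np.array([[[u,v]]],float),c["intrinsics"],c["distortion"])[0,0]
    W=c["world_from_camera"];d=W[:3,:3]@[n[0],n[1],1];o=W[:3,3]
    return (o+d*(z-o[2])/d[2])[:2]
def fit(name,reg,c,z=.006):
    v,u=np.nonzero(reg);h=max(s[:,2].max() for s in MODEL[name])/2
    x0=ray(u.mean(),v.mean(),c,z+h);best=None
    rect="shoe" in name or "green" in name
    for yaw in ((0,.8,1.57,2.35) if rect else (0,)):
        def f(q):
            m=mask(name,q[0],q[1],q[2]/10 if rect else 0,c,z);return 1-np.minimum(m,reg).sum()/np.maximum(m,reg).sum()
        s0=np.array([*x0,yaw*10][:3 if rect else 2])
        sim=np.vstack([s0]+[s0+d for d in (np.eye(len(s0))*[.01,.01,4][:len(s0)])])
        r=minimize(f,s0,method="Nelder-Mead",options=dict(initial_simplex=sim,xatol=1e-4,fatol=1e-4))
        if best is None or r.fun<best.fun: best=r
    q=best.x.copy()
    if rect:q[2]=(q[2]/10+np.pi/2)%np.pi-np.pi/2
    return q,1-best.fun
def look(cam,names,minc=.3):
    a=env.grab_frame(cam);c=env.camera_params(cam)
    for n in names:
        for d in env.trace(n,cam)[:3]:
            if d["confidence"]<minc: continue
            q,i=fit(n,d["region"].astype(float),c)
            print(cam,n,"conf %.2f"%d["confidence"],"ext",np.round(d["extent"]),"xy",np.round(q,4),"IoU %.2f"%i)
    return a
E
python3 - <<'E'
from h import *
for cam in ("scene","side"):
    a=look(cam,["die_1","punch_yellow","punch_red","feed_shoe","hopper","pad_yellow","pad_green","pad_black"])
    cv2.imwrite(f"pics/{cam}1.png",a[:,:,::-1])
print(env.get_obs()["clock"])
E
```

```text
Traceback (most recent call last):
  File "h.py", line 48, in look
    q,i=fit(n,d["region"].astype(float),c)
        ~~~^^^^^^^^^^^^^^^^^^^^^^^^^^^^^^^
  File "h.py", line 38, in fit
    r=minimize(f,s0,method="Nelder-Mead",options=dict(initial_simplex=sim,xatol=1e-4,fatol=1e-4))
  File "h.py", line 35, in f
    m=mask(name,q[0],q[1],q[2]/10 if rect else 0,c,z);return 1-np.minimum(m,reg).sum()/np.maximum(m,reg).sum()
  File "h.py", line 20, in mask
    m=np.zeros((480*4,640*4),np.uint8);R=cv2.Rodrigues(np.array([0,0,yaw]))[0]
                                         ~~~~~~~~~~~~~^^^^^^^^^^^^^^^^^^^^^
cv2.error: OpenCV(4.12.0) /io/opencv/modules/calib3d/src/calibration_base.cpp:151: error: (-210:Unsupported format or combination of formats) The matrices must have 32f or 64f data type in function 'Rodrigues'
```

```bash
sed -i 's/np.array(\[0,0,yaw\])/np.array([0.,0.,yaw])/' h.py
python3 - <<'E'
from h import *
for cam in ("scene","side"):
    a=look(cam,["die_1","punch_yellow","punch_red","feed_shoe","hopper","pad_yellow","pad_green","pad_black"])
    cv2.imwrite(f"pics/{cam}1.png",a[:,:,::-1])
print(env.get_obs()["clock"])
E
```

```text
scene die_1 conf 0.75 ext [270. 221.  24.  23.] xy [ 0.59   -0.0999] IoU 0.93
scene die_1 conf 0.58 ext [333. 302.  20.  23.] xy [0.6025 0.1419] IoU 0.88
scene punch_yellow conf 0.70 ext [301. 175.  13.  14.] xy [ 0.4511 -0.1836] IoU 0.54
scene punch_red conf 0.76 ext [326. 194.  21.  27.] xy [ 0.4534 -0.0665] IoU 0.89
scene feed_shoe conf 0.74 ext [262. 135.  18.  26.] xy [ 0.4622 -0.3223  1.1822] IoU 0.92
scene hopper conf 0.63 ext [221. 176.  20.  28.] xy [ 0.6183 -0.2622] IoU 0.85
scene hopper conf 0.63 ext [262. 137.  17.  22.] xy [ 0.4682 -0.3104] IoU 0.62
scene pad_yellow conf 0.65 ext [368. 283.  32.  25.] xy [0.5038 0.1569] IoU 0.95
scene pad_green conf 0.86 ext [348. 336.  41.  35.] xy [ 0.61    0.2404 -0.1026] IoU 0.94
scene pad_black conf 0.96 ext [396. 314.  30.  31.] xy [0.5152 0.2505] IoU 0.96
scene pad_black conf 0.50 ext [335. 301.  17.  26.] xy [0.5921 0.1394] IoU 0.59
side die_1 conf 0.83 ext [257. 310.  27.  35.] xy [0.6039 0.1432] IoU 0.89
side die_1 conf 0.68 ext [282. 194.  29.  30.] xy [ 0.5924 -0.098 ] IoU 0.92
side die_1 conf 0.61 ext [364. 156.  19.  35.] xy [ 0.4499 -0.1864] IoU 0.65
side punch_yellow conf 0.85 ext [366. 157.  19.  33.] xy [ 0.4514 -0.1839] IoU 0.90
side punch_yellow conf 0.52 ext [362. 202.  24.  35.] xy [ 0.456  -0.0655] IoU 0.95
side punch_red conf 0.65 ext [359. 202.  31.  36.] xy [ 0.4561 -0.0642] IoU 0.95
side feed_shoe conf 0.94 ext [354. 124.  22.  29.] xy [ 0.4636 -0.318   1.2806] IoU 0.88
side hopper conf 0.65 ext [276. 133.  26.  31.] xy [ 0.6191 -0.2612] IoU 0.93
side hopper conf 0.34 ext [364. 201.  22.  35.] xy [ 0.4552 -0.0645] IoU 0.58
side pad_yellow conf 0.60 ext [316. 322.  47.  38.] xy [0.5055 0.1587] IoU 0.96
side pad_green conf 0.96 ext [223. 372.  66.  46.] xy [ 0.6127  0.2422 -0.1129] IoU 0.96
side pad_black conf 0.72 ext [301. 383.  52.  49.] xy [0.5175 0.2542] IoU 0.96
1.1
```

View pics/side1.png

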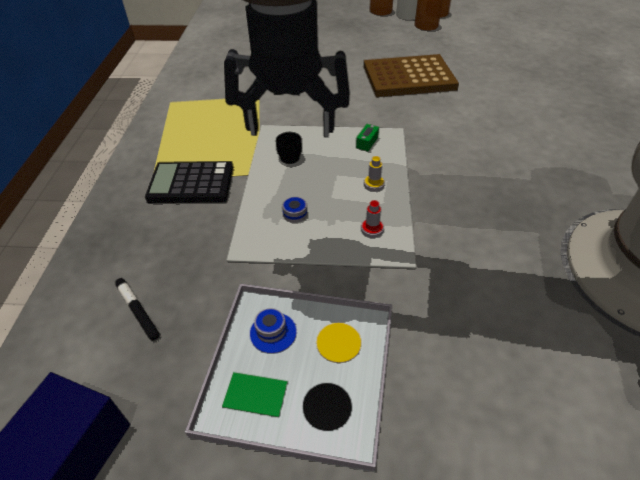

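Both outer cameras agree within about 3 mm. In the side picture the hopper is at (289,148), the shoe at (367,137), the yellow punch at (375,173), the red punch at (373,218) and the mat die at (295,208). The tray pads are at blue (273,330), yellow (339,342), green (255,395) and black (327,407). Yellow punch first, with the jaws along world x.

arm_command(steps=[-31,-21,0,0,0,0,60,-31,-21,0,0,0,0,60,-31,-21,0,0,0,0,60,-31,-21,0,0,0,0,60,-30,-20,0,0,0,0,60,-30,-20,0,0,0,0,60,0,0,30,0,0,0,60,0,0,30,0,0,0,60,0,0,30,0,0,0,60,0,0,20,0,0,0,60,0,0,0,0,0,0,60,0,0,0,0,0,0,60], force=40)

```text
clock: 2.1
position: [0.4508, -0.1839, 0.1213]
ee_rot: [0.707, 0.707, -0.0, -0.001]
force: [-0.4, -0.1, 1.1]
finger_gap: 0.0601
```

```bash
python3 - <<'E'
from h import *
o=env.get_obs();print(np.round(o["position"],4),np.round(o["ee_rot"],3),o["finger_gap"],o["clock"])
a=look("wrist",["punch_yellow","punch_red","die_1"])
cv2.imwrite("pics/w2.png",a[:,:,::-1])
look("scene",["punch_yellow","feed_shoe","hopper"])
E
```

```text
[ 0.4508 -0.1839  0.1213] [ 0.707  0.707 -0.    -0.001] 0.060120930308483825 2.1
wrist punch_yellow conf 0.59 ext [286. 200.  66.  73.] xy [ 0.4529 -0.184 ] IoU 0.98
wrist punch_red conf 0.62 ext [291.   0.  72.  67.] xy [ 0.4571 -0.0639] IoU 0.98
wrist die_1 conf 0.81 ext [517.  48.  99.  84.] xy [ 0.5946 -0.0967] IoU 0.96
scene punch_yellow conf 0.73 ext [300. 161.  16.  28.] xy [ 0.4493 -0.1867] IoU 0.94
scene feed_shoe conf 0.84 ext [265. 136.  14.  23.] xy [ 0.4637 -0.3204  1.1151] IoU 0.88
scene hopper conf 0.68 ext [218. 175.  25.  28.] xy [ 0.618  -0.2632] IoU 0.95
```

View pics/w2.png

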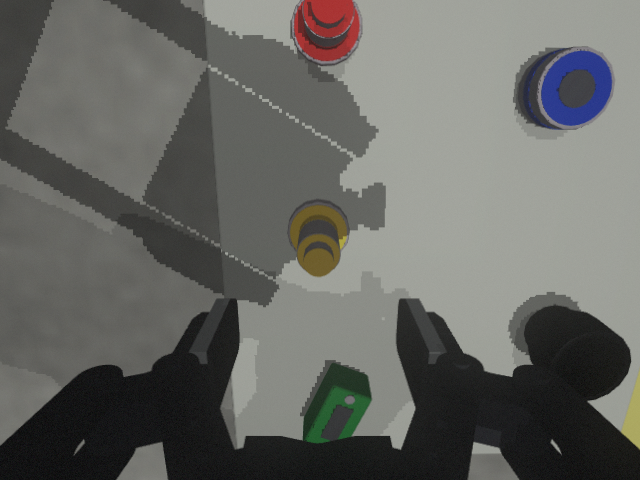

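The wrist view has the yellow punch at (319,235), midway between the fingers. All three cameras put it at (0.452, -0.185), so I'm descending to grasp.

arm_command(steps=[-1,1,25,0,0,0,60,0,0,25,0,0,0,60,0,0,25,0,0,0,60,0,0,15,0,0,0,60,0,0,9,0,0,0,60,0,0,0,0,0,0,60,0,0,0,0,0,0,15,0,0,0,0,0,0,15,0,0,0,0,0,0,15,0,0,0,0,0,0,15,0,0,0,0,0,0,15,0,0,0,0,0,0,15], force=40)

```text
clock: 3.5
position: [0.4526, -0.1854, 0.0235]
ee_rot: [0.707, 0.707, 0.0, 0.001]
force: [-0.8, 1.2, 6.2]
finger_gap: 0.0228
```

arm_command(steps=[0,0,-10,0,0,0,15,0,0,-30,0,0,0,15,0,0,-35,0,0,0,15,0,0,-35,0,0,0,15,20,2,0,0,0,0,15,30,5,0,0,0,0,15,30,5,0,0,0,0,15,30,5,0,0,0,0,15,30,5,0,0,0,0,15,30,5,0,0,0,0,15,30,5,0,0,0,0,15,30,5,0,0,0,0,15])

```text
clock: 4.5
position: [0.4889, 0.0465, 0.1335]
ee_rot: [0.707, 0.707, 0.0, 0.0]
force: [1.1, 0.2, -1.7]
finger_gap: 0.0226
```

arm_command(steps=[30,5,0,0,0,0,15,30,5,0,0,0,0,15,30,3,0,0,0,0,15,15,1,0,0,0,0,15,8,0,0,0,0,0,15,0,0,0,0,0,0,15,0,0,0,0,0,0,15,0,0,0,0,0,0,15])

```text
clock: 5.17
position: [0.5029, 0.157, 0.1325]
ee_rot: [0.707, 0.707, -0.0, 0.0]
force: [0.0, -0.0, -3.0]
finger_gap: 0.0231
```

```bash
python3 - <<'E'
from h import *
o=env.get_obs();print(np.round(o["position"],4),o["finger_gap"],o["clock"])
a=look("wrist",["pad_yellow","pad_black","pad_green"])
a=look("side",["pad_yellow","pad_black","pad_green"])
cv2.imwrite("pics/s3.png",a[:,:,::-1])
E
```

```text
[0.5029 0.157  0.1325] 0.02309331205181349 5.1667
wrist pad_yellow conf 0.61 ext [275. 172.  92.  81.] xy [0.5057 0.1594] IoU 0.89
wrist pad_black conf 0.85 ext [290.  14.  99. 113.] xy [0.5167 0.2544] IoU 0.99
wrist pad_green conf 0.78 ext [422.  40. 134.  99.] xy [ 0.6121  0.2435 -0.1189] IoU 0.98
side pad_yellow conf 0.80 ext [316. 326.  46.  40.] xy [0.5056 0.1586] IoU 0.97
side pad_yellow conf 0.58 ext [302. 382.  54.  48.] xy [0.5169 0.2532] IoU 0.95
side pad_black conf 0.76 ext [300. 382.  53.  50.] xy [0.5168 0.2541] IoU 0.95
side pad_green conf 0.65 ext [224. 372.  65.  45.] xy [ 0.6122  0.2425 -0.1225] IoU 0.96
```

View pics/s3.png

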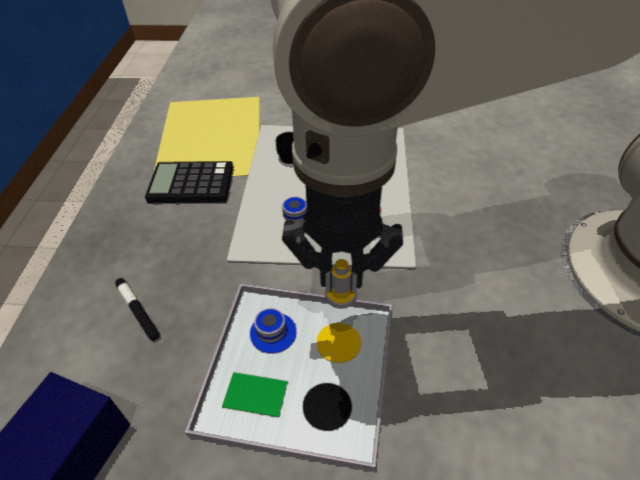

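The punch hangs upright in the fingers at (341,280) and the yellow pad is at (339,343). Lowering it by about 108 mm.

arm_command(steps=[2,2,25,0,0,0,15,0,0,25,0,0,0,15,0,0,25,0,0,0,15,0,0,18,0,0,0,15,0,0,8,0,0,0,15,0,0,4,0,0,0,15,0,0,2,0,0,0,15,0,0,0,0,0,0,15,0,0,0,0,0,0,15])

```text
clock: 6.32
position: [0.5055, 0.1601, 0.0263]
ee_rot: [0.707, 0.707, 0.001, 0.0]
force: [0.2, -0.0, -1.7]
finger_gap: 0.0231
```

arm_command(steps=[0,0,1,0,0,0,15,0,0,1,0,0,0,15,0,0,0.5,0,0,0,15,0,0,0,0,0,0,15,0,0,0,0,0,0,15])

```text
clock: 6.73
position: [0.5053, 0.1601, 0.0236]
ee_rot: [0.707, 0.707, 0.0, 0.0]
force: [-2.1, -0.6, 6.1]
finger_gap: 0.0227
```

arm_command(steps=[0,0,0,0,0,0,45,0,0,0,0,0,0,45,0,0,0,0,0,0,45,0,0,0,0,0,0,45,0,0,-15,0,0,0,45,0,0,-30,0,0,0,45,0,0,-40,0,0,0,45,0,0,-40,0,0,0,45,-30,8,0,0,0,0,75,-35,9,0,0,0,0,75,-35,9,0,0,0,0,75,-35,9,0,0,0,0,75])

```text
clock: 7.73
position: [0.5401, 0.0236, 0.1481]
ee_rot: [0.707, 0.707, 0.0, 0.0]
force: [1.3, 0.4, 0.7]
finger_gap: 0.0751
```

arm_command(steps=[-35,9,0,0,0,0,75,-35,9,0,0,0,0,75,-35,9,0,0,0,0,75,-35,9,0,0,0,0,75,-35,9,0,0,0,0,75,-35,9,0,0,0,0,75,-35,9,0,0,0,0,75,-25,9,0,0,0,0,75,-15,5,0,0,0,0,75,0,0,0,0,0,0,75,0,0,0,0,0,0,75])

```text
clock: 8.65
position: [0.6168, -0.2605, 0.1471]
ee_rot: [0.708, 0.707, -0.0, -0.001]
force: [0.3, 0.6, 0.2]
finger_gap: 0.0749
```

```bash
python3 - <<'E'
from h import *
o=env.get_obs();print(np.round(o["position"],4),o["finger_gap"],o["clock"])
a=look("wrist",["hopper"])
cv2.imwrite("pics/w4.png",a[:,:,::-1])
look("side",["hopper","punch_yellow","pad_black","pad_green"])
E
```

```text
[ 0.6168 -0.2605  0.1471] 0.07494524698011024 8.65
wrist hopper conf 0.93 ext [280. 188.  88.  88.] xy [ 0.62   -0.2583] IoU 0.95
side hopper conf 0.79 ext [275. 130.  28.  37.] xy [ 0.619  -0.2602] IoU 0.96
side hopper conf 0.49 ext [319. 326.  42.  35.] xy [0.5052 0.1813] IoU 0.40
side punch_yellow conf 0.96 ext [326. 312.  28.  44.] xy [0.5059 0.1618] IoU 0.93
side pad_black conf 0.58 ext [304. 383.  47.  51.] xy [0.5182 0.2541] IoU 0.92
side pad_green conf 0.88 ext [223. 371.  64.  47.] xy [ 0.6129  0.2427 -0.1261] IoU 0.95
side pad_green conf 0.66 ext [255. 308.  26.  34.] xy [ 0.6083  0.1255 -1.2509] IoU 0.58
```

View pics/w4.png

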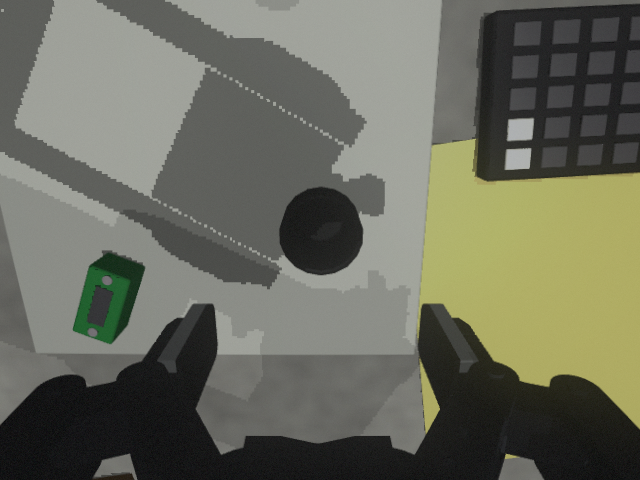

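The wrist view shows the hopper at (321,230), centred between the fingers. The yellow punch now stands within 3 mm of its pad centre. Grasping the hopper.

arm_command(steps=[0,2,30,0,0,0,75,0,0,30,0,0,0,75,0,0,30,0,0,0,75,0,0,25,0,0,0,75,0,0,14,0,0,0,75,0,0,0,0,0,0,75,0,0,0,0,0,0,46,0,0,0,0,0,0,46,0,0,0,0,0,0,46,0,0,0,0,0,0,46,0,0,0,0,0,0,46,0,0,0,0,0,0,46], force=25)

```text
clock: 10.0
position: [0.6199, -0.2605, 0.0209]
ee_rot: [0.707, 0.707, 0.0, 0.002]
force: [-0.6, -0.2, 8.0]
finger_gap: 0.0519
```

arm_command(steps=[0,0,-10,0,0,0,46,0,0,-25,0,0,0,46,0,0,-40,0,0,0,46,0,0,-40,0,0,0,46,20,-4,0,0,0,0,46,35,-7,0,0,0,0,46,35,-7,0,0,0,0,46,35,-7,0,0,0,0,46,35,-7,0,0,0,0,46,35,-7,0,0,0,0,46,35,-7,0,0,0,0,46,35,-7,0,0,0,0,46])

```text
clock: 11.0
position: [0.5655, 0.0065, 0.1352]
ee_rot: [0.707, 0.707, 0.0, 0.001]
force: [0.8, 0.8, -0.5]
finger_gap: 0.0521
```

arm_command(steps=[35,-7,0,0,0,0,46,35,-7,0,0,0,0,46,35,-7,0,0,0,0,46,35,-7,0,0,0,0,46,35,-7,0,0,0,0,46,35,-7,0,0,0,0,46,25,-5,0,0,0,0,46,14,-3,0,0,0,0,46,0,0,0,0,0,0,46,0,0,0,0,0,0,46])

```text
clock: 11.83
position: [0.5158, 0.2544, 0.1347]
ee_rot: [0.707, 0.708, 0.0, 0.0]
force: [0.4, -0.2, -1.8]
finger_gap: 0.0525
```

arm_command(steps=[0,1,25,0,0,0,46,0,0,30,0,0,0,46,0,0,28,0,0,0,46,0,0,16,0,0,0,46,0,0,7,0,0,0,46,0,0,3,0,0,0,46,0,0,1,0,0,0,46,0,0,0,0,0,0,46,0,0,0,0,0,0,46])

```text
clock: 12.58
position: [0.5177, 0.254, 0.0251]
ee_rot: [0.707, 0.707, 0.001, 0.0]
force: [-0.1, -0.1, -1.0]
finger_gap: 0.0523
```

arm_command(steps=[0,0,1,0,0,0,46,0,0,1,0,0,0,46,0,0,1,0,0,0,46,0,0,1,0,0,0,46,0,0,0,0,0,0,46,0,0,0,0,0,0,46])

```text
clock: 13.08
position: [0.5171, 0.2541, 0.0209]
ee_rot: [0.707, 0.707, 0.0, 0.0]
force: [-4.9, -2.2, 13.8]
finger_gap: 0.0522
```

arm_command(steps=[0,0,0,0,0,0,66,0,0,0,0,0,0,66,0,0,0,0,0,0,66,0,0,-10,0,0,0,66,0,0,-30,0,0,0,66,0,0,-40,0,0,0,66,0,0,-40,0,0,0,66,-20,-2,0,0,0,0,66,-36,-3,0,0,0,0,66,-38,-4,0,0,0,0,66,-38,-4,0,0,0,0,66,-38,-4,0,0,0,0,66])

```text
clock: 14.08
position: [0.4994, 0.0826, 0.1406]
ee_rot: [0.707, 0.707, 0.0, 0.0]
force: [0.7, -0.3, -1.3]
finger_gap: 0.0659
```

arm_command(steps=[-38,-4,0,0,0,0,66,-38,-4,0,0,0,0,66,-38,-4,0,0,0,0,66,-38,-4,0,0,0,0,66,-38,-4,0,0,0,0,66,-38,-4,0,0,0,0,66,-38,-3,0,0,0,0,66,-38,-3,0,0,0,0,66,-38,-3,0,0,0,0,66,-30,-3,0,0,0,0,66,-20,-2,0,0,0,0,66,-10,0,0,0,0,0,66])

```text
clock: 15.08
position: [0.4613, -0.3205, 0.1402]
ee_rot: [0.708, 0.706, -0.0, 0.0]
force: [0.3, 0.6, -0.6]
finger_gap: 0.0658
```

arm_command(steps=[0,0,0,0,0,0.11,66,0,0,0,0,0,0.11,66,0,0,0,0,0,0.1,66,0,0,0,0,0,0,66,0,0,0,0,0,0,66])

```text
clock: 15.5
position: [0.4622, -0.3175, 0.1402]
ee_rot: [0.81, 0.587, 0.0, 0.0]
force: [0.5, 0.6, 0.2]
finger_gap: 0.0658
```

```bash
cat > r.py <<'E'
from h import *
from scipy.spatial.transform import Rotation as R
def tool(target,jawyaw):
    """shift needed in tool axes (mm) to target xy and turn (rad, about tool z) to get jaw dir at world angle jawyaw"""
    o=env.get_obs();r=R.from_quat(o["ee_rot"]).as_matrix()
    d=r.T@np.r_[np.array(target)-o["position"][:2],0]*1000
    w=np.arctan2(r[1,1],r[0,1]);t=-((jawyaw-w+np.pi/2)%np.pi-np.pi/2)
    print("pos",np.round(o["position"],4),"jaw %.3f"%w,"gap",round(o["finger_gap"],4),"t",round(o["clock"],2),"shift",np.round(d,1),"turn %.3f"%t,"q6 %.2f"%o["joints"][5])
E
python3 - <<'E'
from r import *
a=look("wrist",["feed_shoe"])
cv2.imwrite("pics/w5.png",a[:,:,::-1])
look("side",["hopper","pad_green"])
tool((.4635,-.320),-.34)
E
```

```text
wrist feed_shoe conf 0.93 ext [291. 180.  55.  94.] xy [ 0.4646 -0.3164  1.1758] IoU 0.97
side hopper conf 0.83 ext [310. 369.  36.  52.] xy [0.5186 0.2552] IoU 0.95
side pad_green conf 0.69 ext [222. 374.  68.  43.] xy [ 0.6123  0.2429 -0.1239] IoU 0.96
pos [ 0.462  -0.3178  0.1399] jaw -0.318 gap 0.0662 t 15.75 shift [-1.6  2.1  0. ] turn 0.022 q6 -0.42
```

View pics/w5.png

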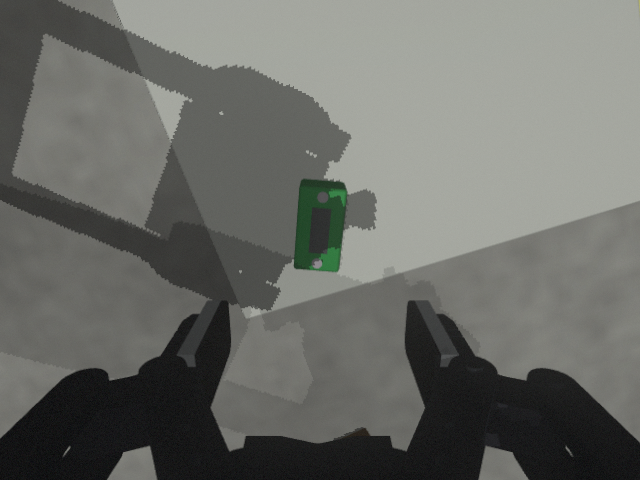

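The wrist view shows the shoe at (321,226), tilted about 0.07 rad from the finger direction. Correcting the yaw, then grasping.

arm_command(steps=[0,2,20,0,0,0.075,60,0,0,30,0,0,0,60,0,0,30,0,0,0,60,0,0,30,0,0,0,60,0,0,14,0,0,0,60,0,0,5,0,0,0,60,0,0,0,0,0,0,60,0,0,0,0,0,0,22,0,0,0,0,0,0,22,0,0,0,0,0,0,22,0,0,0,0,0,0,22,0,0,0,0,0,0,22], force=35)

```text
clock: 16.75
position: [0.4645, -0.3192, 0.0123]
ee_rot: [0.832, 0.555, 0.0, 0.001]
force: [0.4, 0.4, 6.0]
finger_gap: 0.0294
```

arm_command(steps=[0,0,0,0,0,0,22,0,0,0,0,0,0,22])

```text
clock: 16.92
position: [0.4645, -0.3192, 0.0123]
ee_rot: [0.832, 0.555, 0.0, 0.001]
force: [-0.1, 0.7, 7.2]
finger_gap: 0.0291
```

arm_command(steps=[0,0,-10,0,0,0,22,0,0,-30,0,0,0,22,0,0,-40,0,0,0,22,0,0,-40,0,0,0,22,20,-3,0,0,0,0,22,36,-5,0,0,0,0,22,36,-5,0,0,0,0,22,36,-5,0,0,0,0,22,36,-5,0,0,0,0,22,36,-5,0,0,0,0,22,36,-5,0,0,0,0,22,36,-5,0,0,0,0,22])

```text
clock: 17.92
position: [0.5336, -0.0512, 0.1321]
ee_rot: [0.832, 0.555, 0.0, 0.0]
force: [0.2, -1.1, -2.0]
finger_gap: 0.0295
```

arm_command(steps=[36,-5,0,0,0,0,22,36,-5,0,0,0,0,22,36,-5,0,0,0,0,22,36,-5,0,0,0,0,22,36,-5,0,0,0,0,22,36,-5,0,0,0,0,22,36,-5,0,0,0,0,22,30,-3,0,0,0,0,22,20,-3,0,0,0,0,22,0,0,0,0,0,0,22,0,0,0,0,0,0,22])

```text
clock: 18.83
position: [0.6117, 0.2425, 0.1314]
ee_rot: [0.832, 0.555, 0.0, 0.0]
force: [0.7, -0.7, -1.4]
finger_gap: 0.0295
```

arm_command(steps=[0,0,0,0,0,0.11,22,0,0,0,0,0,0.12,22,0,0,0,0,0,0.12,22,0,0,0,0,0,0.12,22,0,0,0,0,0,0.12,22,0,0,0,0,0,0.12,22,0,0,0,0,0,0.12,22,0,0,0,0,0,0.12,22,0,0,0,0,0,0.12,22,0,0,0,0,0,0.12,22,0,0,0,0,0,0.11,22,0,0,0,0,0,0,22])

```text
clock: 19.83
position: [0.6118, 0.2405, 0.1316]
ee_rot: [0.998, -0.065, 0.0, -0.0]
force: [0.2, -0.6, -1.4]
finger_gap: 0.0293
```

```bash
python3 - <<'E'
from r import *
a=look("wrist",["pad_green"])
cv2.imwrite("pics/w6.png",a[:,:,::-1])
tool((.612,.2425),-.122-np.pi/2)
E
```

```text
wrist pad_green conf 0.98 ext [277. 168.  75.  67.] xy [ 0.6129  0.243  -0.1133] IoU 0.62
wrist pad_green conf 0.47 ext [430. 187.  75.  76.] xy [0.5899 0.1326 0.6358] IoU 0.56
pos [0.6118 0.2408 0.1314] jaw -1.692 gap 0.0297 t 19.93 shift [-0.  -1.7  0. ] turn 0.001 q6 1.95
```

View pics/w6.png

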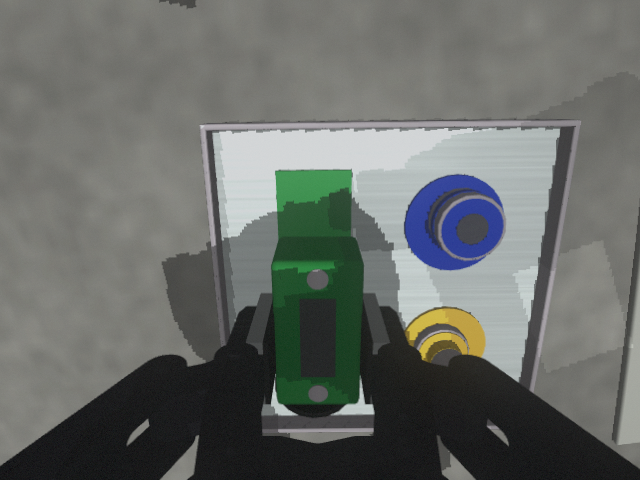

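The shoe in the fingers, at (317,335), is lined up with the green pad at (314,205). Lowering it now.

arm_command(steps=[0,-2,25,0,0,0,22,0,0,30,0,0,0,22,0,0,30,0,0,0,22,0,0,18,0,0,0,22,0,0,8,0,0,0,22,0,0,4,0,0,0,22,0,0,0,0,0,0,22,0,0,0,0,0,0,22])

```text
clock: 20.6
position: [0.6128, 0.2436, 0.0172]
ee_rot: [0.998, -0.062, 0.001, -0.0]
force: [0.4, 0.3, -0.9]
finger_gap: 0.0297
```

arm_command(steps=[0,0,1,0,0,0,22,0,0,1,0,0,0,22,0,0,1,0,0,0,22,0,0,1,0,0,0,22,0,0,0,0,0,0,22,0,0,0,0,0,0,22])

```text
clock: 21.1
position: [0.6123, 0.2436, 0.0124]
ee_rot: [0.998, -0.062, 0.0, -0.0]
force: [-0.9, 0.2, 6.6]
finger_gap: 0.0289
```

Seated, with a 6.6 N contact force. Releasing, lifting, and moving clear of the view.

arm_command(steps=[0,0,0,0,0,0,48,0,0,0,0,0,0,48,0,0,0,0,0,0,48,0,0,-10,0,0,0,48,0,0,-30,0,0,0,48,0,0,-40,0,0,0,48,0,0,-40,0,0,0,48,0,0,-40,0,0,0,48,0,30,-20,0,0,0,48,0,35,0,0,0,0,48,0,35,0,0,0,0,48,0,35,0,0,0,0,48])

```text
clock: 22.1
position: [0.5949, 0.1084, 0.193]
ee_rot: [0.998, -0.062, 0.001, -0.0]
force: [1.7, 0.1, 0.1]
finger_gap: 0.048
```

arm_command(steps=[0,35,0,0,0,0,48,0,35,0,0,0,0,48,0,20,0,0,0,0,48,0,0,0,0,0,0,48,0,0,0,0,0,0,48])

```text
clock: 22.52
position: [0.5841, 0.0193, 0.1926]
ee_rot: [0.998, -0.063, 0.0, -0.0]
force: [-0.1, 0.5, -0.1]
finger_gap: 0.0485
```

```bash
python3 - <<'E'
from r import *
for cam in ("side","scene"):
    a=look(cam,["die_1","punch_yellow","punch_red","feed_shoe","hopper"],.5)
    cv2.imwrite(f"pics/{cam}7.png",a[:,:,::-1])
tool((.6,.2),0)
E
```

```text
side die_1 conf 0.73 ext [281. 199.  25.  25.] xy [ 0.5923 -0.097 ] IoU 0.89
side die_1 conf 0.69 ext [254. 306.  30.  40.] xy [0.6047 0.1438] IoU 0.96
side punch_yellow conf 0.59 ext [322. 313.  33.  41.] xy [0.506  0.1621] IoU 0.94
side punch_red conf 0.87 ext [363. 203.  26.  35.] xy [ 0.4556 -0.0658] IoU 0.89
side punch_red conf 0.73 ext [250. 316.  48.  40.] xy [0.5769 0.168 ] IoU 0.35
side hopper conf 0.70 ext [306. 371.  38.  51.] xy [0.5188 0.2547] IoU 0.93
scene die_1 conf 0.72 ext [333. 302.  21.  22.] xy [0.6023 0.1421] IoU 0.90
scene die_1 conf 0.68 ext [270. 223.  22.  24.] xy [ 0.5909 -0.0997] IoU 0.92
scene die_1 conf 0.59 ext [368. 283.  32.  26.] xy [0.5162 0.1575] IoU 0.31
scene punch_yellow conf 0.81 ext [378. 277.  19.  26.] xy [0.504  0.1598] IoU 0.91
scene punch_red conf 0.70 ext [332. 195.  16.  25.] xy [ 0.4522 -0.0673] IoU 0.72
scene feed_shoe conf 0.69 ext [354. 339.  34.  27.] xy [ 0.6129  0.2405 -0.1114] IoU 0.95
scene hopper conf 0.87 ext [400. 308.  27.  32.] xy [0.5152 0.2509] IoU 0.92
pos [0.5842 0.0204 0.1917] jaw -1.695 gap 0.0484 t 23.12 shift [  -6.5 -180.1   -0. ] turn 1.447 q6 1.60
```

View pics/side7.png

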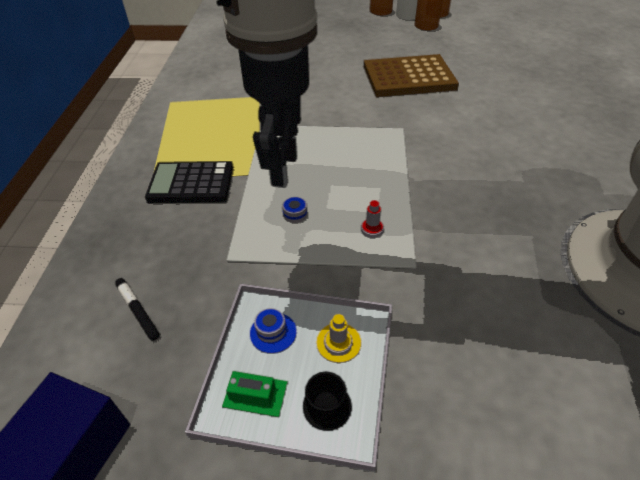

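The picture shows all three parts upright on their pads: punch at (339,335), shoe at (251,390), hopper at (327,400). The dies and the red punch haven't moved, and the arm is clear. Handing in.

```bash
python3 -c "
from station import env
print(env.sign_off(), env.get_obs()['clock'])"
```

```text
the job is handed in; nothing more can be done
the job is handed in; nothing more can be done
```

The tooling kit is complete and handed in: the yellow punch, hopper and feed shoe each stand upright on the pad of their own colour. I gripped each part, lowered it until it touched the pad, and then released it. The job took about 23 s on the robot's clock; signing off returned no verdict.

**Placed parts:** in the last check, all three were within about 4 mm of their pad centres, and the feed shoe within about 0.02 rad of its pad's length. The scene and side cameras differed by up to 4 mm, close to the calibration error.

**Parts left alone:** both dies and the red punch read within about 2 mm of their start positions, and the picture shows them upright.

**Checks that missed or disagreed:**
- The last side view gave no confident network detection of the shoe, so its figures come from the scene camera and the picture.
- The networks also gave a few false matches that fitted poorly, such as a second "red punch" in the tray. I discarded those after comparing them with the picture.

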